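Load the glue press, shut its drawer and torque the clamp screw until the wrench clicks

ROBOT

A 6-joint arm with a two-finger parallel gripper is mounted at the origin on a cart in front of the work surface, level with it; the furniture and walls round the work are solid. World frame = base frame: x ahead of the robot, y to its left, z up, the work surface at z = 0. Lengths are in m, angles in rad, forces in N, time in s.
With the tool pointing down it reaches from about 0.35 to 0.85 m from the base axis. Payload 8.1 kg.
Tool frame: the origin (TCP) lies on the mounting face of the last link; the fingertips stand 186 mm ahead of it and the grasp point (between the pads) lies 167 mm ahead of it; z points along the fingers, y is the line along which they close (so a half turn about z gives the same grasp; the last joint's range is limited). The gripper opens to 93 mm and grips with 3 to 60 N. Pads are 15 mm wide; open, the fingers measure 128 mm over their backs; the gripper's body (75 mm by 188 mm) begins 65 mm behind the grasp point.
Start: joints at [-1.329, 0.13, 1.488, -0, 1.523, -0.085], TCP at [0.193, -0.568, 0.405] pointing down, gripper open.
Joint ranges: [-2.96, 2.96], [-0.89, 2.26], [0.02, 2.5], [-1.34, 4.48], [0, 2.73], [-2.66, 2.66]. Speed limits (rad/s): [2.39, 2.39, 2.79, 3.14, 3.14, 3.14].

INTERFACE

Orientations are given as a rotation vector (axis times angle).
In Python, from plant import * gives the robot as it stands. The module is installed in compiled form; this text tells all that it offers.
- The arm moves only by the tool arm_command, never from a script. Its argument "increments" is a list of rows, each a list of 6 numbers: the shift along the tool's x, y, z in units of 0.2 m (1.0 is 0.2 m), then the turn, a rotation vector about the tool's x, y, z in units of pi rad (1.0 is pi rad). A call has exactly 5 rows; each row is the pose to reach, as a shift and turn from the pose commanded when the call began, along the tool's axes at that moment, turning the shorter way round; what a row does not reach only later rows make up. A row lasts 1/8 s, in which the tool goes at most 62.5 mm and 10.7 degrees, less where a joint would pass 70% of its speed; a pose out of reach is approached as far as the arm can. A call with a number of a shift or a turn outside -1 to 1 is refused whole. A call with a gripper value outside its range is refused whole. "fingers" is the closure, from -1 (fully open) to 1 (shut), set as the call begins (left out, the last holds). The fingers move at their own pace and stop on an object; "force" is the grip in N (left out, the last holds). Time passes only in rows, so rows that repeat a pose let the fingers close, or fill a call up. It gives the time, the measured TCP pose, the force, the opening and the grip force at its end, in the units of the state.
- read_state(): the state, without advancing time (a new reading comes with each control period).
- read_camera(name): name is "side" or "top"; returns a dict with "image" (400x640x3 uint8, red, green, blue), "fx", "fy", "cx", "cy" (pixels), "T" (4x4, takes a point from camera to world coordinates). Camera axes: x right, y down, z forward; pixel columns grow to the right and rows downward; lengths in m; the calibration is good to about 2 mm. A picture is of the moment at which its call begins. There is no depth.
- close_job(): hands the job in; it is judged then, once.
The state is a dict: "t": time; "q": joint angles; "dq": joint speeds; "joint_torque": joint torques, N m; "tool_pos": TCP position; "orientation": TCP orientation; "force": force on the tool from outside, world axes, zero at the start; "wrist_torque": the same for the moment, N m; "opening": finger opening in m; "gripper_force": force on a finger pad.
Only numpy, scipy, OpenCV 4.12 (cv2) and the standard library are available. Lean on these libraries where they do the work, as an engineer would, in place of code of your own. Each camera call takes 0.05 s, during which the arm holds its last target. There are 200 camera calls.

TASK

Draw the ajar drawer of the glue press right out, lay every one of the blue sanding blocks from the rack flat and side by side in it, then push the drawer fully home until it seats in its detent. Then swing the handle of the click wrench on top of the press clockwise (seen from above) until it breaks over at its hinge, without going on tightening the screw past the click, and let go of everything, leaving the other things on the table alone.

Things in the scene. Friction and masses are not known exactly. Their poses are not given: they have to be found in the camera images.
- glue_press: Bench glue press, fixed to the table; origin on the table under the clamp screw axis. Grey base 135 x 250 mm and a flat bridge 110 mm deep (own x), 250 mm wide (own y), its top 74 mm above the table. Own -x is the front, where the drawer comes out; the wrench handle lies on the own -y side.
- block_rack: Shallow wooden rack, 150 x 218 x 14 mm (own x, y, z), fixed on the shut punch box; origin at the centre of its underside, 87 mm above the table. Floor 6 mm thick; the rims and the two 30 mm wide ledges between its three bays rise 8 mm above the floor. Bays 50 mm wide, centred at own y -80, 0 and +80 mm, one block or none in each.
- drawer_floor (a point): Centre of the drawer's inner floor, 14 mm above the table; moves with the drawer; axes as the press (x inward along the travel, y across). Inside 105 (x) by 210 mm (y); side and back walls rise 16 mm above this floor, the front board 33 mm. Three blocks fit side by side, long sides along x, at y -70, 0, +70 mm. A flat block passes under the platen with about 6 mm to spare.
- drawer_front (a point): Middle of the outer face of the drawer's front board, 28 mm above the table; the board is 250 mm wide, 10 mm thick, from 9 to 47 mm above the table, with 40 mm or more between it and the bridge at the start, so it can be pinched from above. Out is the press's own -x, home its own +x.
- press_drawer (a joint): Opening of the drawer in m: 0 fully home against its stop, 0.125 fully out (needed for loading); starts ajar, 0.045 to 0.075, and stays where left. It slides with about 1 N; in the last 10 mm a spring detent must be overcome (about 5 N), which then draws it home.
- press_axis (a point): Point on the vertical axis of the clamp screw, at the bridge top (74 mm above the table), 35 mm below the wrench handle's centre line.
- clamp_screw (a joint): Screw angle s in rad, growing clockwise seen from above (tightening); starts 0.2 to 0.4, stays where left. The handle points along -1.39 - s - click_hinge rad from the press's own +x towards own +y: at first to its right, swinging to its front. Turning takes 0.7 N m + 0.6 N m per rad: the wrench begins to give at s about 0.7, is fully broken over at about 0.8; beyond 1.1 is over-tightened.
- click_hinge (a joint): Break-over angle in rad, clockwise from above: 0 straight (spring-held), 0.2 at its stop; has clicked above 0.12. Pivot 35 mm from the screw axis. Gives at about 8 N sideways on the middle of the grip; springs back when let go. The handle must be free to turn as it is pushed: push its side or straddle it loosely; a firm grip led round the screw axis keeps it straight.
- wrench_grip (a point): Middle of the black grip of the click wrench, 109 mm above the table, 150 mm from the screw axis and 115 mm from the hinge pivot. The grip lies level along its own x axis (which points away from the screw), 94 mm long, about 22 mm thick; the wrench head at the screw is 38 mm across and rises to 119 mm above the table.
- block_a: Sanding block, blue, 85 x 35 x 28 mm (own x, y, z), 50 g, origin at the centre of its underside, lying flat in a bay of the rack at the start, 93 mm above the table. Two or three of the three blocks are present; None if absent.
- block_b: Sanding block, blue, 85 x 35 x 28 mm (own x, y, z), 50 g, origin at the centre of its underside, lying flat in a bay of the rack at the start, 93 mm above the table. Two or three of the three blocks are present; None if absent.
- block_c: Sanding block, blue, 85 x 35 x 28 mm (own x, y, z), 50 g, origin at the centre of its underside, lying flat in a bay of the rack at the start, 93 mm above the table. Two or three of the three blocks are present; None if absent.
- dye_bottle: Bystander: brown dye bottle, 38 mm across, 95 mm high, upright; origin at the centre of its base.

How it is judged:
By the outcome, as a careful person would: the job done as asked, in the order asked, and still so for the second after the job is handed in, with the robot touching nothing.
Of block_a, block_b, block_c only 2 to 3 are there at a start; the rules pass over those that are not, and their reading is None.
At some moment in a run one of block_a, block_b, block_c may be knocked a few centimetres aside while the robot is not near it.
Once in a run the grip may slacken for a moment while it holds something.
It also fails if it takes over 208 s, if anything falls off the work surface, if the arm or the gripper's body presses on something with over 40 N, if the wrist force passes 120 N, or if a joint passes its speed limit or range.

## Working session

There is one attempt and no reset: what is moved stays moved. The work goes in short steps, Python scripts to look and compute and a tool call to move; the robot and the scene stay as the last step left them, time stands still between calls to the robot, and variables do not carry over. Pictures are saved under pics/ and viewed, at most 14 in all, crops included, and the job is handed in when it is done.

Besides the shell and the picture viewer there is one more tool, called after ">>>" as a command line: name --pt "numbers of a row" for each row, then --argument value for the rest. arm_command: Moves the arm, as the interface text tells. Shifts and turns lie within -1 to 1; 1 stands for 0.2 m of shift or pi rad of turn. Its arguments: {"type":"object","properties":{"increments":{"type":"array","items":{"type":"array","items":{"type":"number","minimum":-1,"maximum":1}}},"fingers":{"type":"number"},"force":{"type":"number"}},"required":["increments"]}

```bash
mkdir -p pics; cat > h.py <<'E'
from plant import *
import numpy as np, cv2
from scipy.spatial.transform import Rotation as R
def snap(name,fn=None):
    c=read_camera(name)
    if fn: cv2.imwrite('pics/'+fn,c['image'][:,:,::-1])
    return c
def ray(c,u,v,z):
    d=c['T'][:3,:3]@np.array([(u-c['cx'])/c['fx'],(v-c['cy'])/c['fy'],1]);o=c['T'][:3,3]
    return o+d*(z-o[2])/d[2]
def proj(c,p):
    q=np.linalg.inv(c['T'])@np.append(p,1);return np.array([c['fx']*q[0]/q[2]+c['cx'],c['fy']*q[1]/q[2]+c['cy']])
E
python3 - <<'E'
from h import *
for n in('top','side'):
    c=snap(n,n+'0.png');print(n,c['fx'],c['cx'],c['cy'],c['T'].round(3).tolist())
s=read_state();print({k:np.round(v,3) for k,v in s.items()});print(R.from_rotvec(s['orientation']).as_matrix().round(3))
E
```

```text
top 509.5862441076191 315.6555589219765 199.03468218494532 [[-0.029, -0.988, 0.151, 0.461], [-1.0, 0.027, -0.013, 0.125], [0.008, -0.151, -0.988, 1.121], [0.0, 0.0, 0.0, 1.0]]
side 366.5497876826477 317.52917650237254 203.0667342286226 [[0.897, -0.261, 0.356, 0.325], [-0.441, -0.51, 0.738, -0.534], [-0.011, -0.819, -0.573, 0.58], [0.0, 0.0, 0.0, 1.0]]
{'t': np.float64(0.1), 'q': array([-1.329,  0.131,  1.489,  0.   ,  1.523, -0.085]), 'dq': array([-0.001, -0.001, -0.002, -0.001, -0.   , -0.002]), 'joint_torque': array([ 1.0000e-03, -5.6134e+01, -4.9310e+01,  7.7000e-02,  2.9000e-02,
       -0.0000e+00]), 'tool_pos': array([ 0.193, -0.568,  0.404]), 'orientation': array([-3.098, -0.511,  0.   ]), 'force': array([-0.356, -0.776, -0.529]), 'wrist_torque': array([ 0.013, -0.006, -0.028]), 'gripper_force': np.float64(0.0), 'opening': np.float64(0.093)}
[[ 0.947  0.321 -0.   ]
 [ 0.321 -0.947  0.002]
 [ 0.    -0.002 -1.   ]]
```

View pics/top0.png

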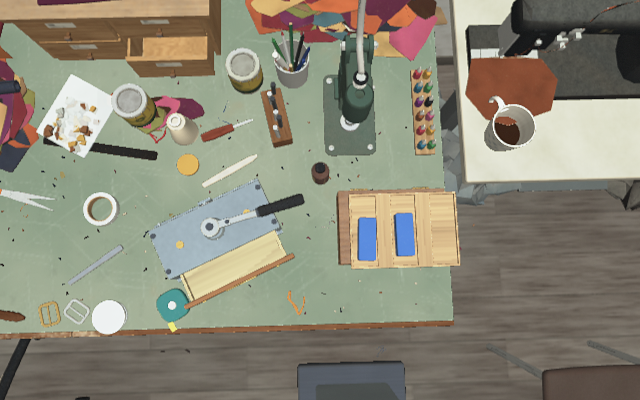

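View pics/side0.png

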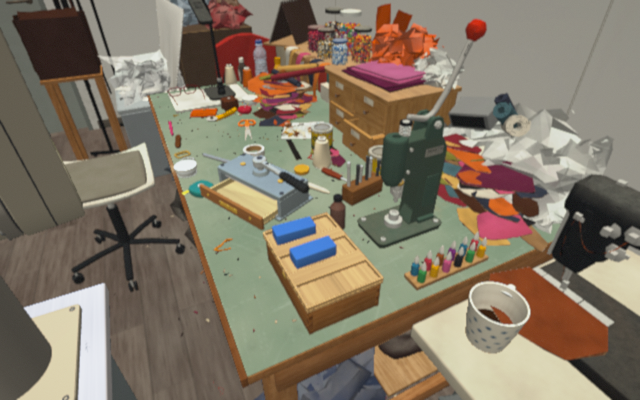

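Two blocks are present, at about (367,239) and (404,234) in the top view. The press is near (212,228), the front board runs (187,303)–(293,256), and the bottle is at (320,172).

```bash
cat >> h.py <<'E'
def blocks(c,z=0.121,amin=150):
    h=cv2.cvtColor(c['image'],cv2.COLOR_RGB2HSV);m=cv2.inRange(h,(100,130,60),(125,255,255))
    out=[]
    for k in cv2.findContours(m,cv2.RETR_EXTERNAL,cv2.CHAIN_APPROX_NONE)[0]:
        if cv2.contourArea(k)<amin: continue
        P=np.array([ray(c,*p[0],z)[:2] for p in k])*1000
        r=cv2.minAreaRect(P.astype(np.float32));b=cv2.boxPoints(r)
        e=[b[1]-b[0],b[2]-b[1]];l=max(e,key=np.linalg.norm)
        out.append((np.round(r[0],1).tolist(),np.round(sorted(r[1]),1).tolist(),round(float(np.degrees(np.arctan2(l[1],l[0]))%180),1),cv2.boundingRect(k)))
    return out
E
python3 - <<'E'
from h import *
c=snap('top');im=c['image']
for b in blocks(c):print(b)
h=cv2.cvtColor(im,cv2.COLOR_RGB2HSV)
for n,lo,hi,z in(('bridge',(100,25,90),(120,110,220),.074),('grip',(0,0,0),(179,255,70),.115)):
    m=cv2.inRange(h,lo,hi);m[:180]=0;m[300:]=0;m[:,:140]=0;m[:,310:]=0
    if n=='bridge':m=cv2.morphologyEx(m,cv2.MORPH_CLOSE,np.ones((9,9)))
    k=max(cv2.findContours(m,0,1)[0],key=cv2.contourArea)
    P=np.array([ray(c,*p[0],z)[:2] for p in k],np.float32)*1000
    r=cv2.minAreaRect(P);print(n,r,cv2.boxPoints(r).round().tolist())
cv2.imwrite('pics/c1.png',cv2.resize(im[170:320,140:320,::-1],None,fx=4.4,fy=4,interpolation=2)[:600,:800])
for p,z in(((211,227),.119),((187,303),.047),((293,256),.047),((320,172),.0)):print(p,ray(c,*p,z).round(4))
E
```

```text
([533.5, 14.7], [33.3, 81.1], 177.3, (358, 218, 18, 42))
([539.5, -59.9], [34.9, 81.4], 0.5, (395, 214, 20, 42))
bridge ((564.9943237304688, 323.3412170410156), (128.11602783203125, 245.86856079101562), 24.19760513305664) [[456.0, 409.0], [557.0, 185.0], [674.0, 237.0], [573.0, 462.0]]
grip ((605.49658203125, 183.03692626953125), (20.77888298034668, 93.30465698242188), 15.910977363586426) [[583.0, 225.0], [608.0, 135.0], [628.0, 141.0], [603.0, 231.0]]
(211, 227) [0.5647 0.32   0.119 ]
(187, 303) [0.416  0.3831 0.047 ]
(293, 256) [0.5063 0.1624 0.047 ]
(320, 172) [0.694  0.0993 0.    ]
```

View pics/c1.png

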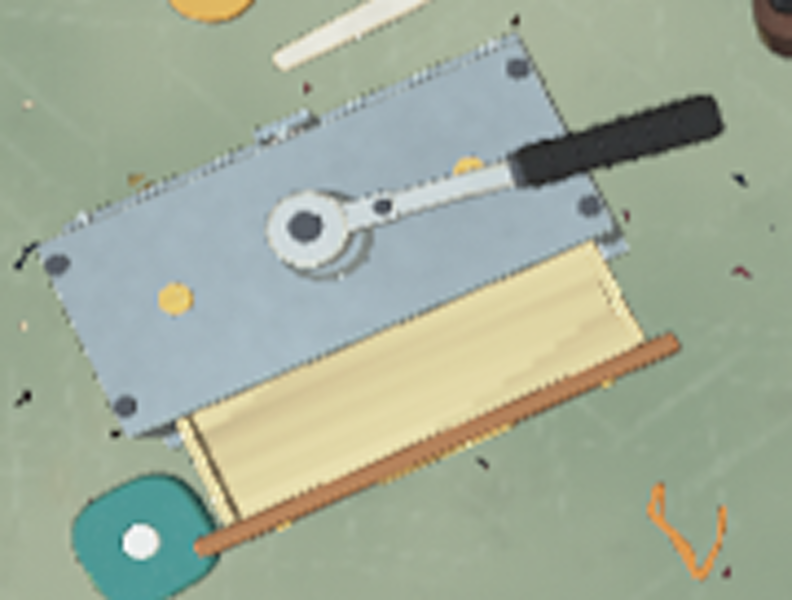

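The crop shows the bridge, the screw head centre at (303,227) in crop pixels, and the grip running right to (720,115). The ajar board's top edge runs (200,547)–(678,340).

```bash
cat >> h.py <<'E'
def grasp():
    s=read_state();M=R.from_rotvec(s['orientation']).as_matrix()
    return s['tool_pos']+M[:,2]*.167,np.degrees(np.arctan2(M[1,0],M[0,0])),s
def plan(*wp):
    "waypoints (x,y,z grasp point, tool yaw deg); prints increments per call; chained from measured pose"
    s=read_state();M=R.from_rotvec(s['orientation']);p=s['tool_pos']
    g,f,_=grasp();print('now',g.round(4),round(f,1),'t',round(float(s['t']),2),'F',s['force'].round(1),'open',round(float(s['opening']),4),'gf',round(float(s['gripper_force']),1))
    for x,y,z,phi in wp:
        a=np.radians(phi);T=R.from_matrix([[np.cos(a),np.sin(a),0],[np.sin(a),-np.cos(a),0],[0,0,-1]]);P=np.array([x,y,z+.167])
        r=(M.inv()*T).as_rotvec()
        n=int(max(1,np.ceil(np.linalg.norm(P-p)/.25),np.ceil(abs(M.inv().apply(P-p)).max()/.198),np.ceil(np.linalg.norm(r)/np.radians(52))))
        p0,M0=p,M
        for i in range(n):
            q=p0+(P-p0)*(i+1)/n;Q=M0*R.from_rotvec(r*(i+1)/n)
            print('  ',np.r_[M.inv().apply(q-p)/.2,(M.inv()*Q).as_rotvec()/np.pi].round(3).tolist());p,M=q,Q
E
python3 - <<'E'
from h import *
c=snap('top')
f=lambda u,v,z:ray(c,140+u/4.4,170+v/4,z)[:2]
def yaw(a,b): d=b-a;return np.degrees(np.arctan2(d[1],d[0]))+90  # a left(+y) b right(-y)
print('front',yaw(f(130,435,.074),f(620,235,.074)),'back',yaw(f(42,243,.074),f(515,35,.074)),'bumpers f',yaw(f(125,406,.075),f(590,206,.075)),'b',yaw(f(57,264,.075),f(518,68,.075)))
print('board top mid',yaw(f(200,547,.047),f(678,340,.047)),(f(200,547,.047)+f(678,340,.047))/2)
ax=f(303,227,.119);print('axis',ax,'bridge ctr from bumpers',(f(125,406,.075)+f(518,68,.075))/2,(f(57,264,.075)+f(590,206,.075))/2)
E
```

```text
front 22.739361275890573 back 24.859378152450432 bumpers f 23.968752788223725 b 24.02653316919546
board top mid 23.80287285032371 [0.45840191 0.27313101]
axis [0.56528043 0.32424814] bridge ctr from bumpers [0.56556397 0.32313516] [0.5654806 0.3230297]
```

```bash
cat >> h.py <<'E'
AX=np.array([.5655,.3235]);YAW=24.
def own(x,y):
    a=np.radians(YAW);return AX+np.array([x*np.cos(a)-y*np.sin(a),x*np.sin(a)+y*np.cos(a)])
def toown(p):
    a=np.radians(YAW);d=np.array(p[:2])-AX;return np.array([d[0]*np.cos(a)+d[1]*np.sin(a),-d[0]*np.sin(a)+d[1]*np.cos(a)])
E
python3 - <<'E'
from h import *
b=own(-.118,.06);plan((.40,-.15,.22,60),(*b,.20,114),(*b,.085,114),(*b,.040,114))
E
```

```text
now [ 0.1926 -0.5679  0.2371] 18.7 t 0.2 F [0.4 0.  1. ] open 0.0934 gf 0.0
   [0.827, -0.823, 0.044, -0.0, -0.0, -0.115]
   [1.064, -0.479, 0.043, -0.0, -0.0, -0.115]
   [0.721, -0.352, 0.033, 0.0, -0.0, -0.1]
   [0.795, -0.112, 0.033, 0.0, -0.0, -0.1]
   [0.79, 0.139, 0.033, 0.0, -0.0, -0.1]
   [0.0, 0.0, 0.575, -0.0, 0.0, 0.0]
   [-0.0, 0.0, 0.225, -0.0, -0.0, -0.0]
```

>>> arm_command --pt "0.83 -0.82 0.04 0 0 -0.115" --pt "0.83 -0.82 0.04 0 0 -0.115" --pt "0.83 -0.82 0.04 0 0 -0.115" --pt "0.83 -0.82 0.04 0 0 -0.115" --pt "0.83 -0.82 0.04 0 0 -0.115" --fingers -0.08 --force 20

```text
t: 0.82
tool_pos: [0.2983, -0.3573, 0.3966]
orientation: [-2.955, -1.065, -0.001]
force: [0.1, -0.5, 0.2]
opening: 0.0512
gripper_force: 0.0
```

>>> arm_command --pt "1 -0.48 0.04 0 0 -0.115" --pt "1 -0.48 0.04 0 0 -0.115" --pt "1 -0.48 0.04 0 0 -0.115" --pt "1 -0.48 0.04 0 0 -0.115" --pt "1 -0.48 0.04 0 0 -0.115"

```text
t: 1.45
tool_pos: [0.3913, -0.1574, 0.3887]
orientation: [2.716, 1.578, 0.0]
force: [-0.1, 0.0, -0.1]
opening: 0.0503
gripper_force: 0.0
```

>>> arm_command --pt "0.72 -0.35 0.03 0 0 -0.1" --pt "0.72 -0.35 0.03 0 0 -0.1" --pt "0.72 -0.35 0.03 0 0 -0.1" --pt "0.72 -0.35 0.03 0 0 -0.1" --pt "0.72 -0.35 0.03 0 0 -0.1"

```text
t: 2.08
tool_pos: [0.4019, -0.0, 0.3828]
orientation: [2.44, 1.978, -0.001]
force: [0.0, 0.0, -0.1]
opening: 0.0501
gripper_force: 0.0
```

>>> arm_command --pt "0.8 -0.11 0.03 0 0 -0.1" --pt "0.8 -0.11 0.03 0 0 -0.1" --pt "0.8 -0.11 0.03 0 0 -0.1" --pt "0.8 -0.11 0.03 0 0 -0.1" --pt "0.8 -0.11 0.03 0 0 -0.1"

```text
t: 2.7
tool_pos: [0.4137, 0.1609, 0.3766]
orientation: [2.101, 2.335, -0.001]
force: [-0.7, -0.2, 1.3]
opening: 0.0506
gripper_force: 0.0
```

```bash
python3 - <<'E'
from h import *
b=own(-.118,.06);plan((*b,.20,114),(*b,.085,114),(*b,.040,114))
E
```

```text
now [0.4136 0.1608 0.2096] 96.0 t 2.7 F [-0.7 -0.2  1.3] open 0.0506 gf 0.0
   [0.832, 0.187, 0.047, -0.0, 0.0, -0.1]
   [-0.0, -0.0, 0.575, 0.0, -0.0, -0.0]
   [0.0, -0.0, 0.225, 0.0, 0.0, -0.0]
```

Descend to just above the board, then check by camera.

>>> arm_command --pt "0.832 0.187 0.047 0 0 -0.1" --pt "0.832 0.187 0.047 0 0 -0.1" --pt "0.832 0.187 0.047 0 0 -0.1" --pt "0.832 0.187 0.047 0 0 -0.1" --pt "0.832 0.187 0.047 0 0 -0.1"

```text
t: 3.32
tool_pos: [0.4333, 0.3302, 0.3672]
orientation: [1.71, 2.635, -0.001]
force: [0.2, -0.4, -0.3]
opening: 0.0502
gripper_force: 0.0
```

>>> arm_command --pt "0 0 0.3 0 0 0" --pt "0 0 0.575 0 0 0" --pt "0 0 0.575 0 0 0" --pt "0 0 0.575 0 0 0" --pt "0 0 0.575 0 0 0"

```text
t: 3.95
tool_pos: [0.4341, 0.3322, 0.2559]
orientation: [1.708, 2.634, 0.008]
force: [0.6, 1.0, 0.5]
opening: 0.0503
gripper_force: 0.0
```

```bash
python3 - <<'E'
from h import *
c=snap('side');p=proj(c,np.append(own(-.118,.06),.07)).astype(int);print(p)
u,v=p;v0=max(0,v-75);u0=max(0,u-100)
cv2.imwrite('pics/c2.png',cv2.resize(c['image'][v0:v0+150,u0:u0+200,::-1],(800,600),interpolation=2))
plan((*own(-.118,.06),.04,114))
E
```

```text
[212 183]
now [0.4346 0.3327 0.0885] 114.1 t 4.0 F [-0.6 -0.6  0.3] open 0.0504 gf 0.0
   [-0.008, -0.008, 0.243, 0.002, -0.0, 0.001]
```

View pics/c2.png

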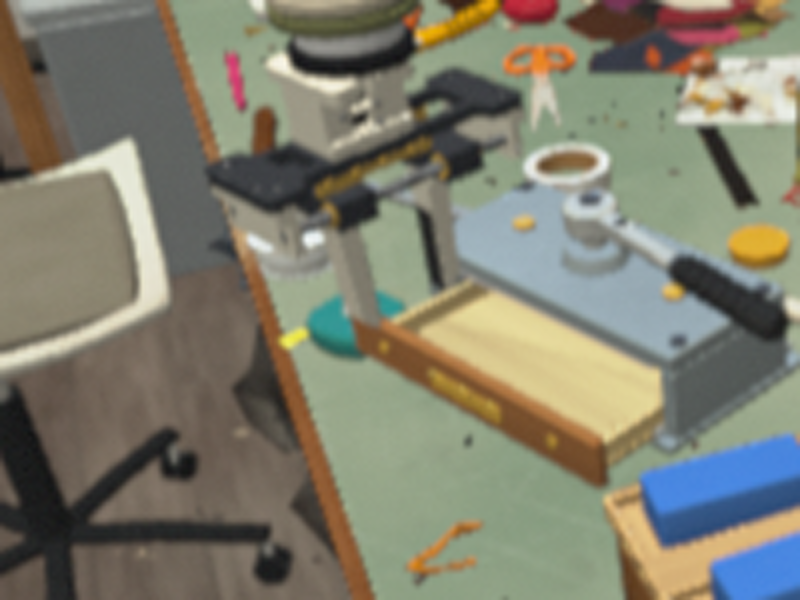

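The fingers straddle the board: outer tip near (365,315), inner near (445,280) in the crop. I'll descend, pinch and pull.

>>> arm_command --pt "0 0 0.1 0 0 0" --pt "0 0 0.2 0 0 0" --pt "0 0 0.24 0 0 0" --pt "0 0 0.24 0 0 0" --pt "0 0 0.24 0 0 0"

```text
t: 4.62
tool_pos: [0.4331, 0.3322, 0.2056]
orientation: [1.708, 2.636, 0.003]
force: [0.1, -0.3, -0.5]
opening: 0.0501
gripper_force: 0.0
```

>>> arm_command --pt "0 0 0 0 0 0" --pt "0 0 0 0 0 0" --pt "0 0 0 0 0 0" --pt "0 0 0 0 0 0" --pt "0 0 0 0 0 0" --fingers 1 --force 25

```text
t: 5.25
tool_pos: [0.4325, 0.3318, 0.2043]
orientation: [-1.708, -2.637, 0.0]
force: [0.1, -0.3, 0.4]
opening: 0.0098
gripper_force: 25.0
```

>>> arm_command --pt "0 -0.04 0 0 0 0" --pt "0 -0.08 0 0 0 0" --pt "0 -0.12 0 0 0 0" --pt "0 -0.16 0 0 0 0" --pt "0 -0.2 0 0 0 0"

```text
t: 5.88
tool_pos: [0.3955, 0.3152, 0.2043]
orientation: [1.708, 2.637, -0.0]
force: [0.7, 0.5, -0.8]
opening: 0.0099
gripper_force: 25.0
```

```bash
python3 - <<'E'
from h import *
plan();print(toown(grasp()[0]))
E
```

```text
now [0.3955 0.3152 0.0373] 114.1 t 5.88 F [ 0.7  0.5 -0.8] open 0.0099 gf 25.0
[-0.15871872  0.06153694]
```

>>> arm_command --pt "0 -0.01 0 0 0 0" --pt "0 -0.02 0 0 0 0" --pt "0 -0.03 0 0 0 0" --pt "0 -0.04 0 0 0 0" --pt "0 -0.05 0 0 0 0"

```text
t: 6.5
tool_pos: [0.3869, 0.3113, 0.2043]
orientation: [-1.708, -2.637, 0.0]
force: [1.3, 0.5, -1.9]
opening: 0.0101
gripper_force: 25.0
```

```bash
python3 - <<'E'
from h import *
plan();print(toown(grasp()[0]))
snap('top','t2.png')
E
```

```text
now [0.3869 0.3113 0.0373] 114.1 t 6.5 F [ 1.3  0.5 -1.9] open 0.0101 gf 25.0
[-0.16811894  0.06151957]
```

View pics/t2.png

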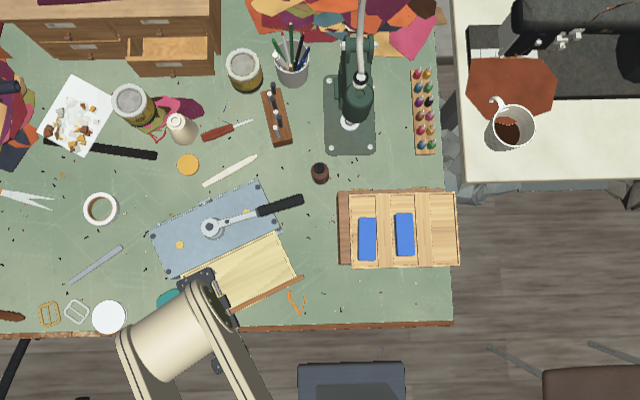

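The drawer is coming out, with its right board end now near (300,277). I'll keep pulling in small steps until the stop.

>>> arm_command --pt "0 -0.01 0 0 0 0" --pt "0 -0.02 0 0 0 0" --pt "0 -0.03 0 0 0 0" --pt "0 -0.04 0 0 0 0" --pt "0 -0.05 0 0 0 0"

```text
t: 7.18
tool_pos: [0.3777, 0.3072, 0.2043]
orientation: [-1.708, -2.637, 0.0]
force: [1.0, -0.2, -3.9]
opening: 0.0098
gripper_force: 25.0
```

>>> arm_command --pt "0 -0.01 0 0 0 0" --pt "0 -0.02 0 0 0 0" --pt "0 -0.02 0 0 0 0" --pt "0 -0.03 0 0 0 0" --pt "0 -0.03 0 0 0 0"

```text
t: 7.8
tool_pos: [0.3722, 0.3047, 0.2043]
orientation: [-1.708, -2.636, 0.0]
force: [0.1, -0.8, -2.3]
opening: 0.0095
gripper_force: 25.0
```

>>> arm_command --pt "0 -0.01 0 0 0 0" --pt "0 -0.02 0 0 0 0" --pt "0 -0.02 0 0 0 0" --pt "0 -0.03 0 0 0 0" --pt "0 -0.03 0 0 0 0"

```text
t: 8.43
tool_pos: [0.3693, 0.3032, 0.2045]
orientation: [1.706, 2.632, 0.013]
force: [23.5, 11.7, -28.5]
opening: 0.0098
gripper_force: 25.0
```

>>> arm_command --pt "0 -0.01 0 0 0 0" --pt "0 -0.02 0 0 0 0" --pt "0 -0.02 0 0 0 0" --pt "0 -0.03 0 0 0 0" --pt "0 -0.03 0 0 0 0"

```text
t: 9.05
tool_pos: [0.3646, 0.3011, 0.2068]
orientation: [1.706, 2.632, 0.014]
force: [4.1, 1.0, 3.7]
opening: 0.0206
gripper_force: 2.4
```

```bash
python3 - <<'E'
from h import *
plan();print(toown(grasp()[0]))
E
```

```text
now [0.3661 0.3019 0.0398] 114.1 t 9.05 F [4.1 1.  3.7] open 0.0206 gf 2.4
[-0.19096272  0.06141483]
```

>>> arm_command --pt "0 0.02 0 0 0 0" --pt "0 0.03 0 0 0 0" --pt "0 0.03 0 0 0 0" --pt "0 0.03 0 0 0 0" --pt "0 0.03 0 0 0 0" --fingers -0.1

```text
t: 9.68
tool_pos: [0.3667, 0.3023, 0.2042]
orientation: [-1.708, -2.637, 0.001]
force: [0.3, 0.5, 0.0]
opening: 0.0508
gripper_force: 0.0
```

>>> arm_command --pt "0 0 -0.2 0 0 0" --pt "0 0 -0.5 0 0 0" --pt "0 0 -0.9 0 0 0" --pt "0 0 -0.9 0 0 0" --pt "0 0 -0.9 0 0 0"

```text
t: 10.3
tool_pos: [0.3671, 0.3026, 0.3854]
orientation: [1.708, 2.636, 0.004]
force: [-0.4, 0.2, -0.1]
opening: 0.0512
gripper_force: 0.0
```

```bash
python3 - <<'E'
from h import *
plan((.5,.12,.2,62),(.5335,.0147,.2,0))
c=snap('top')
print(blocks(c))
E
```

```text
now [0.3675 0.3028 0.2184] 114.1 t 10.3 F [-0.4  0.2 -0.1] open 0.0512 gf 0.0
   [-0.552, 0.116, 0.046, 0.0, -0.0, 0.145]
   [-0.445, 0.347, 0.046, 0.0, -0.0, 0.145]
   [-0.193, 0.198, 0.0, 0.0, 0.0, 0.172]
   [-0.064, 0.269, -0.0, 0.0, 0.0, 0.172]
[([533.5, 14.7], [33.3, 81.1], 177.3, (358, 218, 18, 42)), ([539.5, -59.9], [34.9, 81.4], 0.5, (395, 214, 20, 42))]
```

>>> arm_command --pt "-0.55 0.116 0.046 0 0 0.145" --pt "-0.55 0.116 0.046 0 0 0.145" --pt "-0.55 0.116 0.046 0 0 0.145" --pt "-0.55 0.116 0.046 0 0 0.145" --pt "-0.55 0.116 0.046 0 0 0.145" --fingers -0.3

```text
t: 10.98
tool_pos: [0.4325, 0.2117, 0.3735]
orientation: [-2.256, -2.185, 0.004]
force: [0.5, -0.3, -0.4]
opening: 0.0605
gripper_force: 0.0
```

>>> arm_command --pt "-0.445 0.347 0.046 0 0 0.145" --pt "-0.445 0.347 0.046 0 0 0.145" --pt "-0.445 0.347 0.046 0 0 0.145" --pt "-0.445 0.347 0.046 0 0 0.145" --pt "-0.445 0.347 0.046 0 0 0.145"

```text
t: 11.6
tool_pos: [0.4989, 0.1209, 0.3657]
orientation: [-2.691, -1.621, 0.0]
force: [-0.3, -0.3, 0.5]
opening: 0.0606
gripper_force: 0.0
```

>>> arm_command --pt "-0.193 0.198 0 0 0 0.172" --pt "-0.193 0.198 0 0 0 0.172" --pt "-0.193 0.198 0 0 0 0.172" --pt "-0.193 0.198 0 0 0 0.172" --pt "-0.193 0.198 0 0 0 0.172"

```text
t: 12.22
tool_pos: [0.5159, 0.068, 0.366]
orientation: [-3.025, -0.847, -0.0]
force: [0.4, 0.9, -0.1]
opening: 0.0603
gripper_force: 0.0
```

```bash
python3 - <<'E'
from h import *
plan((.5335,.0147,.2,-1.5),(.5335,.0147,.15,-1.5),(.5335,.0147,.124,-1.5))
print(blocks(snap('top')))
E
```

```text
now [0.5159 0.068  0.199 ] 31.3 t 12.22 F [ 0.4  0.9 -0.1] open 0.0603 gf 0.0
   [-0.063, 0.274, -0.005, -0.0, -0.0, 0.182]
   [-0.0, -0.0, 0.25, 0.0, 0.0, 0.0]
   [-0.0, -0.0, 0.13, 0.0, -0.0, 0.0]
[]
```

>>> arm_command --pt "-0.063 0.274 0 0 0 0.182" --pt "-0.063 0.274 0 0 0 0.182" --pt "-0.063 0.274 0 0 0 0.182" --pt "-0.063 0.274 0 0 0 0.182" --pt "-0.063 0.274 0 0 0 0.182"

```text
t: 12.9
tool_pos: [0.5334, 0.0142, 0.3659]
orientation: [-3.141, 0.041, -0.0]
force: [-0.1, -0.4, -0.4]
opening: 0.0606
gripper_force: 0.0
```

>>> arm_command --pt "0 0 0.1 0 0 0" --pt "0 0 0.15 0 0 0" --pt "0 0 0.15 0 0 0" --pt "0 0 0.15 0 0 0" --pt "0 0 0.15 0 0 0"

```text
t: 13.52
tool_pos: [0.5337, 0.0139, 0.3365]
orientation: [3.141, -0.049, 0.001]
force: [0.6, -0.4, 0.7]
opening: 0.0605
gripper_force: 0.0
```

```bash
python3 - <<'E'
from h import *
plan((.5335,.0147,.124,-1.5))
c=snap('side');u,v=proj(c,(.535,0,.13)).astype(int);print(u,v)
v0=v-75;u0=u-100
cv2.imwrite('pics/c3.png',cv2.resize(c['image'][v0:v0+150,u0:u0+200,::-1],(800,600),interpolation=2))
E
```

```text
now [0.5338 0.0139 0.1695] -1.8 t 13.53 F [ 0.6 -0.4  0.7] open 0.0605 gf 0.0
   [-0.001, -0.004, 0.228, 0.0, -0.0, -0.002]
296 224
```

View pics/c3.png

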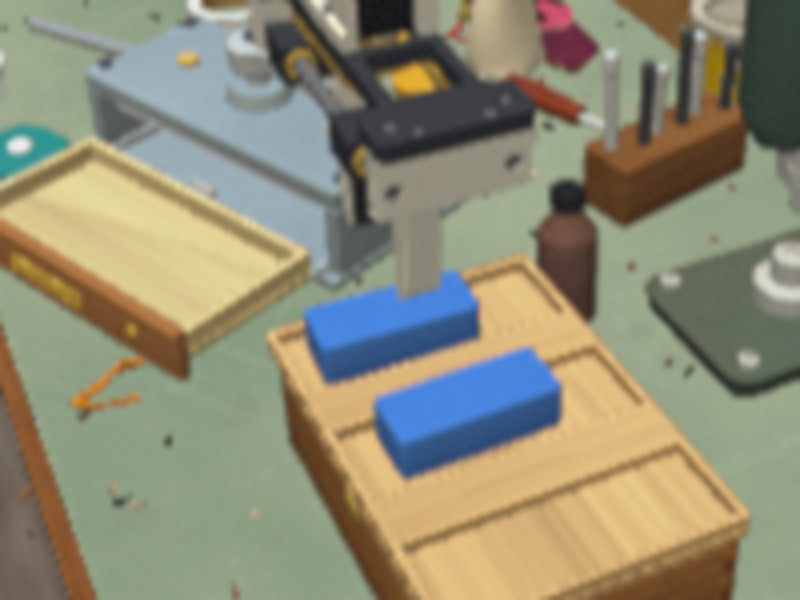

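The near finger hovers over the first block's near side (crop ~(415,295)), and the drawer stands fully out. I'll descend and grip.

>>> arm_command --pt "0 0 0.08 0 0 0" --pt "0 0 0.16 0 0 0" --pt "0 0 0.225 0 0 0" --pt "0 0 0.225 0 0 0" --pt "0 0 0.225 0 0 0"

```text
t: 14.2
tool_pos: [0.5335, 0.014, 0.291]
orientation: [-3.141, 0.049, 0.0]
force: [-0.2, -0.3, 0.1]
opening: 0.0601
gripper_force: 0.0
```

>>> arm_command --pt "0 0 0 0 0 0" --pt "0 0 0 0 0 0" --pt "0 0 0 0 0 0" --pt "0 0 0 0 0 0" --pt "0 0 0 0 0 0" --fingers 1 --force 25

```text
t: 14.82
tool_pos: [0.5336, 0.0139, 0.2912]
orientation: [3.141, -0.049, 0.001]
force: [-0.6, 0.5, 2.1]
opening: 0.0348
gripper_force: 25.0
```

```bash
python3 - <<'E'
from h import *
g=grasp()[0]
b=own(-.134,.04)
plan((g[0],g[1],.2,-1.5),(.44,.17,.2,24),(*b,.16,24),(*b,.05,24))
E
```

```text
now [0.5336 0.0139 0.1242] -1.8 t 14.82 F [-0.6  0.5  2.1] open 0.0348 gf 25.0
   [0.001, 0.0, -0.379, 0.0, -0.0, -0.002]
   [-0.488, -0.768, -0.0, 0.0, -0.0, -0.142]
   [0.215, -0.646, 0.2, 0.0, 0.0, 0.0]
   [0.0, 0.0, 0.55, 0.0, 0.0, 0.0]
```

>>> arm_command --pt "0 0 -0.1 0 0 0" --pt "0 0 -0.25 0 0 0" --pt "0 0 -0.38 0 0 0" --pt "0 0 -0.38 0 0 0" --pt "0 0 -0.38 0 0 0"

```text
t: 15.45
tool_pos: [0.5331, 0.014, 0.3656]
orientation: [-3.141, 0.049, 0.002]
force: [-0.6, -0.0, -0.9]
opening: 0.0349
gripper_force: 25.0
```

```bash
python3 - <<'E'
from h import *
c=snap('top');h=cv2.cvtColor(c['image'],cv2.COLOR_RGB2HSV)
m=cv2.inRange(h,(5,110,80),(15,220,200));m[:230]=0;m[320:]=0;m[:,:170]=0;m[:,315:]=0
k=max(cv2.findContours(m,0,1)[0],key=cv2.contourArea);print(cv2.boundingRect(k))
for z in(.047,.03):
    P=np.array([toown(ray(c,*p[0],z)) for p in k],np.float32)*1000
    r=cv2.minAreaRect(P);print(z,r,P.min(0),P.max(0))
# drawer back wall/ bright interior
m=cv2.inRange(h,(18,40,150),(32,160,255));m[:210]=0;m[320:]=0;m[:,:150]=0;m[:,325:]=0
k=max(cv2.findContours(m,0,1)[0],key=cv2.contourArea)
P=np.array([toown(ray(c,*p[0],.03)) for p in k],np.float32)*1000;print(cv2.minAreaRect(P))
b=own(-.130,.04);plan((.44,.17,.2,24),(*b,.16,24))
E
```

```text
(230, 283, 77, 37)
0.047 ((-183.65476989746094, -37.52227783203125), (8.482332229614258, 172.25987243652344), 0.03556312620639801) [-187.86987 -123.65112] [-179.37509    48.609825]
0.03 ((-183.77964782714844, -35.91765594482422), (8.616536140441895, 174.9854736328125), 0.035559069365262985) [-188.06146 -123.40928] [-179.43228   51.5773 ]
((-121.86512756347656, 0.19780731201171875), (113.06159210205078, 223.34274291992188), 0.06410447508096695)
now [0.5326 0.014  0.1982] -1.8 t 15.5 F [-0.3 -0.4 -0.4] open 0.0347 gf 25.0
   [-0.489, -0.765, -0.008, -0.0, 0.001, -0.143]
   [0.235, -0.646, 0.2, 0.0, 0.0, 0.0]
```

>>> arm_command --pt "-0.25 -0.38 0 0 0 -0.05" --pt "-0.49 -0.765 0 0 0 -0.143" --pt "-0.49 -0.765 0 0 0 -0.143" --pt "-0.49 -0.765 0 0 0 -0.143" --pt "-0.49 -0.765 0 0 0 -0.143"

```text
t: 16.12
tool_pos: [0.4402, 0.1698, 0.3659]
orientation: [3.073, 0.652, -0.002]
force: [0.2, -0.1, 0.1]
opening: 0.035
gripper_force: 25.0
```

>>> arm_command --pt "0.1 -0.3 0.05 0 0 0" --pt "0.24 -0.646 0.2 0 0 0" --pt "0.24 -0.646 0.2 0 0 0" --pt "0.24 -0.646 0.2 0 0 0" --pt "0.24 -0.646 0.2 0 0 0"

```text
t: 16.75
tool_pos: [0.4326, 0.3061, 0.3272]
orientation: [3.073, 0.649, 0.0]
force: [0.0, -1.1, -0.5]
opening: 0.0347
gripper_force: 25.0
```

```bash
python3 - <<'E'
from h import *
b=own(-.128,.04);plan((*b,.16,24),(*b,.08,24),(*b,.046,24))
c=snap('side','s4.png')
E
```

```text
now [0.4326 0.306  0.1602] 23.8 t 16.75 F [ 0.  -1.1 -0.5] open 0.0347 gf 25.0
   [0.002, -0.009, 0.001, 0.0, -0.0, -0.001]
   [-0.0, -0.0, 0.4, 0.0, -0.0, -0.0]
   [-0.0, 0.0, 0.17, -0.0, -0.0, 0.0]
```

View pics/s4.png

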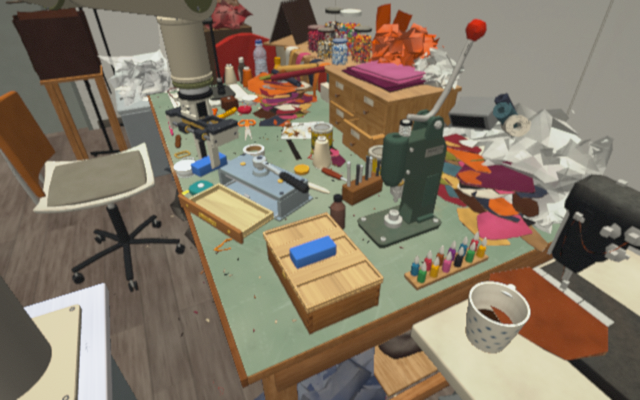

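The block is held at (208,163), above the drawer. I'll lower and release.

>>> arm_command --pt "0 0 0.15 0 0 0" --pt "0 0 0.3 0 0 0" --pt "0 0 0.42 0 0 0" --pt "0 0 0.5 0 0 0" --pt "0 0 0.5 0 0 0"

```text
t: 17.42
tool_pos: [0.4317, 0.3066, 0.2263]
orientation: [3.073, 0.65, -0.003]
force: [-0.1, -0.1, -1.1]
opening: 0.0347
gripper_force: 25.0
```

>>> arm_command --pt "0 0 0.02 0 0 0" --pt "0 0 0.04 0 0 0" --pt "0 0 0.06 0 0 0" --pt "0 0 0.068 0 0 0" --pt "0 0 0.068 0 0 0"

```text
t: 18.05
tool_pos: [0.4317, 0.3075, 0.2132]
orientation: [3.073, 0.652, -0.0]
force: [0.3, -0.6, -0.6]
opening: 0.0349
gripper_force: 25.0
```

```bash
python3 - <<'E'
from h import *
plan()
E
```

```text
now [0.4316 0.3075 0.0462] 23.9 t 18.05 F [ 0.3 -0.6 -0.6] open 0.0349 gf 25.0
```

Open to about 48 mm, then rise and head for the second block.

>>> arm_command --pt "0 0 0 0 0 0" --pt "0 0 0 0 0 0" --pt "0 0 0 0 0 0" --pt "0 0 0 0 0 0" --pt "0 0 0 0 0 0" --fingers -0.05

```text
t: 18.68
tool_pos: [0.4317, 0.3075, 0.2134]
orientation: [-3.073, -0.652, -0.0]
force: [-0.1, 0.0, -0.4]
opening: 0.0493
gripper_force: 0.0
```

>>> arm_command --pt "0 0 -0.1 0 0 0" --pt "0 0 -0.3 0 0 0" --pt "0 0 -0.6 0 0 0" --pt "0 0 -0.8 0 0 0" --pt "0 0 -0.8 0 0 0"

```text
t: 19.3
tool_pos: [0.4328, 0.3081, 0.3781]
orientation: [-3.071, -0.651, -0.012]
force: [-0.1, 0.1, 0.2]
opening: 0.049
gripper_force: 0.0
```

```bash
python3 - <<'E'
from h import *
b=(.5395,-.0599);plan((.48,.12,.2,15),(*b,.2,0.5),(*b,.124,.5))
c=snap('side');print(cv2.imwrite('pics/x.png',c['image'][:,:,::-1]))
for b in blocks(snap('top'),.121):print(b)
for z in(.042,.121):print(z,[(x[0],x[2],x[3]) for x in blocks(c,z,60)])
E
```

```text
now [0.434  0.3088 0.2111] 23.9 t 19.3 F [-0.1  0.1  0.2] open 0.049 gf 0.0
   [-0.167, 0.956, 0.053, -0.0, -0.003, 0.05]
   [0.055, 0.946, 0.0, 0.0, 0.0, 0.081]
   [0.0, -0.0, 0.38, 0.0, -0.0, -0.0]
True
([539.5, -59.9], [34.9, 81.4], 0.5, (395, 214, 20, 42))
0.042 [([571.5, 2.0], 0.2, (290, 237, 45, 30)), ([435.1, 289.5], 23.8, (200, 190, 32, 21))]
0.121 [([535.3, -76.7], 0.2, (290, 237, 45, 30)), ([419.0, 168.6], 23.8, (200, 190, 32, 21))]
```

>>> arm_command --pt "-0.167 0.956 0.05 0 0 0.05" --pt "-0.167 0.956 0.05 0 0 0.05" --pt "-0.167 0.956 0.05 0 0 0.05" --pt "-0.167 0.956 0.05 0 0 0.05" --pt "-0.167 0.956 0.05 0 0 0.05" --fingers -0.3

```text
t: 20.02
tool_pos: [0.4785, 0.1189, 0.3618]
orientation: [-3.115, -0.406, 0.004]
force: [-0.4, -0.3, -0.2]
opening: 0.0606
gripper_force: 0.0
```

>>> arm_command --pt "0.055 0.946 0 0 0 0.08" --pt "0.055 0.946 0 0 0 0.08" --pt "0.055 0.946 0 0 0 0.08" --pt "0.055 0.946 0 0 0 0.08" --pt "0.055 0.946 0 0 0 0.08"

```text
t: 20.65
tool_pos: [0.5382, -0.0593, 0.3625]
orientation: [-3.14, -0.016, 0.002]
force: [0.6, 0.6, -0.2]
opening: 0.0607
gripper_force: 0.0
```

```bash
python3 - <<'E'
from h import *
b=(.5395,-.0599);plan((*b,.124,.5))
for b in blocks(snap('top'),.042):print(b,toown(np.array(b[0])/1000))
E
```

```text
now [ 0.538  -0.0591  0.1955] 0.6 t 20.65 F [ 0.6  0.6 -0.2] open 0.0607 gf 0.0
   [0.007, 0.004, 0.358, -0.0, 0.0, 0.001]
([433.0, 306.3], [35.2, 81.6], 23.3, (210, 274, 30, 41)) [-0.12804064  0.03817962]
```

Block 1 lies at own (-0.128, +0.038) and flat. Now grip block 2.

>>> arm_command --pt "0 0 0.08 0 0 0" --pt "0.007 0 0.18 0 0 0" --pt "0.007 0 0.28 0 0 0" --pt "0.007 0 0.355 0 0 0" --pt "0.007 0 0.355 0 0 0"

```text
t: 21.32
tool_pos: [0.5389, -0.0606, 0.2901]
orientation: [-3.141, -0.015, 0.006]
force: [-0.5, 1.0, 0.7]
opening: 0.0603
gripper_force: 0.0
```

>>> arm_command --pt "0 0 0 0 0 0" --pt "0 0 0 0 0 0" --pt "0 0 0 0 0 0" --pt "0 0 0 0 0 0" --pt "0 0 0 0 0 0" --fingers 1

```text
t: 21.95
tool_pos: [0.5399, -0.0609, 0.2931]
orientation: [3.141, 0.015, 0.002]
force: [-0.4, -1.1, 4.4]
opening: 0.0346
gripper_force: 25.0
```

>>> arm_command --pt "0 0 -0.1 0 0 0" --pt "0 0 -0.25 0 0 0" --pt "0 0 -0.38 0 0 0" --pt "0 0 -0.38 0 0 0" --pt "0 0 -0.38 0 0 0"

```text
t: 22.58
tool_pos: [0.5393, -0.0606, 0.3669]
orientation: [-3.141, -0.015, 0.003]
force: [-1.0, 0.1, -1.0]
opening: 0.0351
gripper_force: 25.0
```

```bash
python3 - <<'E'
from h import *
b=own(-.128,-.04);plan((.48,.08,.2,12),(*b,.16,24),(*b,.06,24),(*b,.046,24))
E
```

```text
now [ 0.539  -0.0606  0.1999] 0.5 t 22.57 F [-1.   0.1 -1. ] open 0.0351 gf 25.0
   [-0.29, -0.706, 0.0, -0.0, 0.001, -0.064]
   [0.087, -0.773, 0.2, 0.0, -0.0, -0.067]
   [-0.0, -0.0, 0.5, 0.0, -0.0, -0.0]
   [-0.0, -0.0, 0.07, 0.0, -0.0, -0.0]
```

>>> arm_command --pt "-0.15 -0.35 0 0 0 -0.03" --pt "-0.29 -0.7 0 0 0 -0.064" --pt "-0.29 -0.7 0 0 0 -0.064" --pt "-0.29 -0.7 0 0 0 -0.064" --pt "-0.29 -0.7 0 0 0 -0.064"

```text
t: 23.2
tool_pos: [0.4803, 0.0783, 0.3673]
orientation: [3.124, 0.33, -0.002]
force: [-0.2, -0.8, -0.9]
opening: 0.0347
gripper_force: 25.0
```

>>> arm_command --pt "0.04 -0.4 0.05 0 0 -0.03" --pt "0.087 -0.773 0.2 0 0 -0.067" --pt "0.087 -0.773 0.2 0 0 -0.067" --pt "0.087 -0.773 0.2 0 0 -0.067" --pt "0.087 -0.773 0.2 0 0 -0.067"

```text
t: 23.82
tool_pos: [0.4656, 0.2324, 0.3281]
orientation: [3.072, 0.655, -0.001]
force: [0.6, -0.4, -1.1]
opening: 0.0351
gripper_force: 25.0
```

```bash
python3 - <<'E'
from h import *
b=own(-.128,-.04);plan((*b,.06,24),(*b,.047,24))
for n in('top','side'):print([(x[0],x[2]) for x in blocks(snap(n),.042,60)])
E
```

```text
now [0.4655 0.2323 0.1611] 24.1 t 23.82 F [ 0.6 -0.4 -1.1] open 0.0351 gf 25.0
   [0.002, -0.013, 0.505, 0.0, 0.0, 0.0]
   [0.0, 0.0, 0.065, -0.0, 0.0, -0.0]
[]
[([435.1, 289.5], 23.8), ([475.5, 406.7], 82.3)]
```

Block 1 is unmoved. Lower and release.

>>> arm_command --pt "0 0 0.15 0 0 0" --pt "0 -0.01 0.3 0 0 0" --pt "0 -0.01 0.42 0 0 0" --pt "0 -0.01 0.5 0 0 0" --pt "0 -0.01 0.5 0 0 0"

```text
t: 24.55
tool_pos: [0.464, 0.2345, 0.2275]
orientation: [3.072, 0.655, -0.003]
force: [0.6, -0.0, -0.1]
opening: 0.0348
gripper_force: 25.0
```

>>> arm_command --pt "0 0 0.02 0 0 0" --pt "0 0 0.04 0 0 0" --pt "0 0 0.06 0 0 0" --pt "0 0 0.065 0 0 0" --pt "0 0 0.065 0 0 0"

```text
t: 25.18
tool_pos: [0.4641, 0.2354, 0.2153]
orientation: [3.072, 0.657, -0.0]
force: [0.2, 0.8, -0.5]
opening: 0.0349
gripper_force: 25.0
```

>>> arm_command --pt "0 0 0 0 0 0" --pt "0 0 0 0 0 0" --pt "0 0 0 0 0 0" --pt "0 0 0 0 0 0" --pt "0 0 0 0 0 0" --fingers -0.05

```text
t: 25.8
tool_pos: [0.4642, 0.2354, 0.2153]
orientation: [3.072, 0.657, 0.0]
force: [0.6, 0.3, 0.1]
opening: 0.0487
gripper_force: 0.0
```

>>> arm_command --pt "0 0 -0.1 0 0 0" --pt "0 0 -0.3 0 0 0" --pt "0 0 -0.5 0 0 0" --pt "0 0 -0.5 0 0 0" --pt "0 0 -0.5 0 0 0"

```text
t: 26.42
tool_pos: [0.464, 0.2353, 0.3149]
orientation: [3.072, 0.656, -0.001]
force: [0.1, -0.1, -1.3]
opening: 0.0488
gripper_force: 0.0
```

```bash
python3 - <<'E'
from h import *
a=own(-.235,.06);plan((*a,.13,24),(*a,.048,24))
E
```

```text
now [0.464  0.2353 0.1479] 24.1 t 26.43 F [ 0.1 -0.1 -1.3] open 0.0488 gf 0.0
   [-0.531, -0.498, 0.089, -0.0, 0.0, 0.001]
   [-0.0, -0.0, 0.41, 0.0, -0.0, 0.0]
```

>>> arm_command --pt "-0.25 -0.25 0 0 0 0" --pt "-0.53 -0.5 0 0 0 0" --pt "-0.53 -0.5 0 0 0 0" --pt "-0.53 -0.5 0 0 0 0" --pt "-0.53 -0.5 0 0 0 0" --fingers 1

```text
t: 27.05
tool_pos: [0.3274, 0.2831, 0.3151]
orientation: [3.072, 0.656, 0.0]
force: [0.8, -0.8, 1.0]
opening: 0.0035
gripper_force: 0.0
```

```bash
python3 - <<'E'
from h import *
a=own(-.235,.06);plan((*a,.048,24))
c=snap('top')
for b in blocks(c,.042):print(b,toown(np.array(b[0])/1000))
c=snap('side');print([(x[0],x[2]) for x in blocks(c,.042,60)])
cv2.imwrite('pics/c5.png',cv2.resize(c['image'][120:270,160:360,::-1],(800,600),interpolation=2))
E
```

```text
now [0.3275 0.283  0.1481] 24.1 t 27.05 F [ 0.8 -0.8  1. ] open 0.0035 gf 0.0
   [-0.005, -0.001, 0.501, 0.0, -0.0, 0.001]
([433.0, 306.2], [34.9, 81.6], 23.3, (210, 274, 30, 41)) [-0.12808132  0.03808827]
([465.4, 235.1], [33.5, 81.4], 24.0, (244, 257, 30, 41)) [-0.12740142 -0.04004308]
[([467.0, 219.1], 24.9), ([435.2, 289.4], 24.0)]
```

View pics/c5.png

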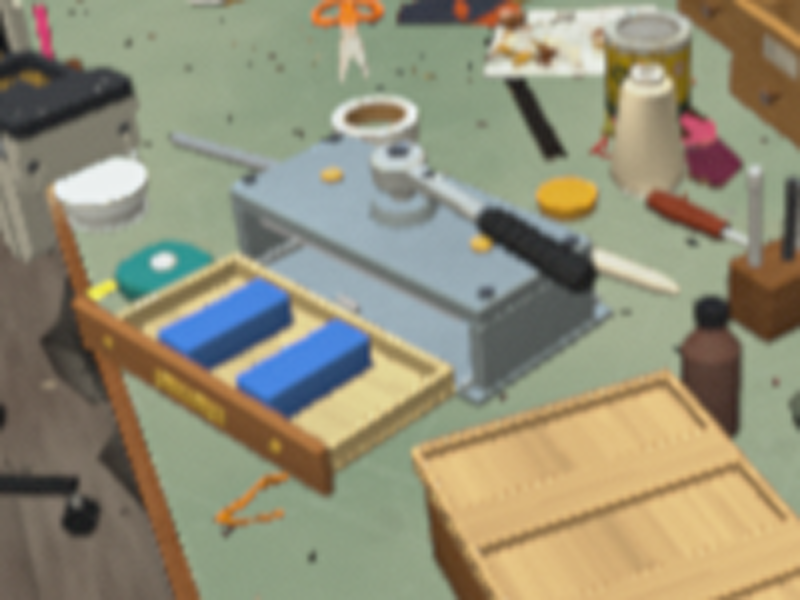

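Both blocks lie flat and parallel in the drawer, near (225,325) and (305,365) in the crop. I'll lower the closed fingers in front of the board and push.

>>> arm_command --pt "0 0 0.15 0 0 0" --pt "0 0 0.35 0 0 0" --pt "0 0 0.515 0 0 0" --pt "0 0 0.515 0 0 0" --pt "0 0 0.515 0 0 0"

```text
t: 27.78
tool_pos: [0.3275, 0.2834, 0.2135]
orientation: [-3.072, -0.655, -0.001]
force: [0.2, -0.4, 0.7]
opening: 0.0006
gripper_force: 0.0
```

>>> arm_command --pt "0.05 0 0 0 0 0" --pt "0.1 0 0 0 0 0" --pt "0.15 0 0 0 0 0" --pt "0.2 0 0 0 0 0" --pt "0.25 0 0 0 0 0"

```text
t: 28.4
tool_pos: [0.3728, 0.304, 0.2122]
orientation: [3.072, 0.657, -0.001]
force: [-1.0, 0.1, 1.1]
opening: 0.0005
gripper_force: 0.6
```

>>> arm_command --pt "0.06 0 0 0 0 0" --pt "0.12 0 0 0 0 0" --pt "0.18 0 0 0 0 0" --pt "0.24 0 0 0 0 0" --pt "0.3 0 0 0 0 0"

```text
t: 29.02
tool_pos: [0.4276, 0.3286, 0.2122]
orientation: [3.072, 0.657, -0.0]
force: [-0.2, 1.5, 0.1]
opening: 0.0005
gripper_force: 0.6
```

```bash
python3 - <<'E'
from h import *
plan();print(toown(grasp()[0]))
for n in('top','side'):print([(x[0],x[2],toown(np.array(x[0])/1000)) for x in blocks(snap(n),.042,60)])
E
```

```text
now [0.4276 0.3286 0.0452] 24.1 t 29.02 F [-0.2  1.5  0.1] open 0.0005 gf 0.6
[-0.12391427  0.06070604]
[([487.6, 331.0], 115.1, array([-0.06811467,  0.03853638])), ([514.3, 257.6], 24.3, array([-0.07357747, -0.03937773]))]
[([524.9, 244.9], 23.8, array([-0.06905945, -0.05529117])), ([493.2, 315.5], 113.7, array([-0.06930323,  0.0220987 ]))]
```

>>> arm_command --pt "0.04 0 0 0 0 0" --pt "0.08 0 0 0 0 0" --pt "0.12 0 0 0 0 0" --pt "0.16 0 0 0 0 0" --pt "0.2 0 0 0 0 0"

```text
t: 29.75
tool_pos: [0.464, 0.3448, 0.2123]
orientation: [3.072, 0.656, -0.0]
force: [-1.9, -0.9, -0.7]
opening: 0.0006
gripper_force: 0.5
```

>>> arm_command --pt "0.01 0 0 0 0 0" --pt "0.02 0 0 0 0 0" --pt "0.03 0 0 0 0 0" --pt "0.04 0 0 0 0 0" --pt "0.04 0 0 0 0 0"

```text
t: 30.38
tool_pos: [0.4711, 0.348, 0.2124]
orientation: [-3.072, -0.656, -0.001]
force: [-0.2, -0.4, -1.1]
opening: 0.0004
gripper_force: 0.4
```

```bash
python3 - <<'E'
from h import *
plan();print(toown(grasp()[0]))
E
```

```text
now [0.4711 0.348  0.0454] 24.1 t 30.38 F [-0.2 -0.4 -1.1] open 0.0004 gf 0.4
[-0.07621218  0.06080301]
```

>>> arm_command --pt "0.006 0 0 0 0 0" --pt "0.012 0 0 0 0 0" --pt "0.018 0 0 0 0 0" --pt "0.024 0 0 0 0 0" --pt "0.024 0 0 0 0 0"

```text
t: 31.0
tool_pos: [0.4735, 0.3493, 0.2121]
orientation: [3.07, 0.657, -0.01]
force: [-15.7, -7.5, 11.5]
opening: 0.0004
gripper_force: 8.6
```

>>> arm_command --pt "0.006 0 0 0 0 0" --pt "0.012 0 0 0 0 0" --pt "0.018 0 0 0 0 0" --pt "0.018 0 0 0 0 0" --pt "0.018 0 0 0 0 0"

```text
t: 31.62
tool_pos: [0.4747, 0.35, 0.2115]
orientation: [3.068, 0.657, -0.021]
force: [-30.3, -14.4, 23.6]
opening: 0.0001
gripper_force: 16.6
```

```bash
python3 - <<'E'
from h import *
plan();print(toown(grasp()[0]))
c=snap('side')
cv2.imwrite('pics/c6.png',cv2.resize(c['image'][120:270,160:360,::-1],(800,600),interpolation=2))
E
```

```text
now [0.4727 0.349  0.0445] 24.2 t 31.62 F [-30.3 -14.4  23.6] open 0.0001 gf 16.6
[-0.07446391  0.06101285]
```

View pics/c6.png

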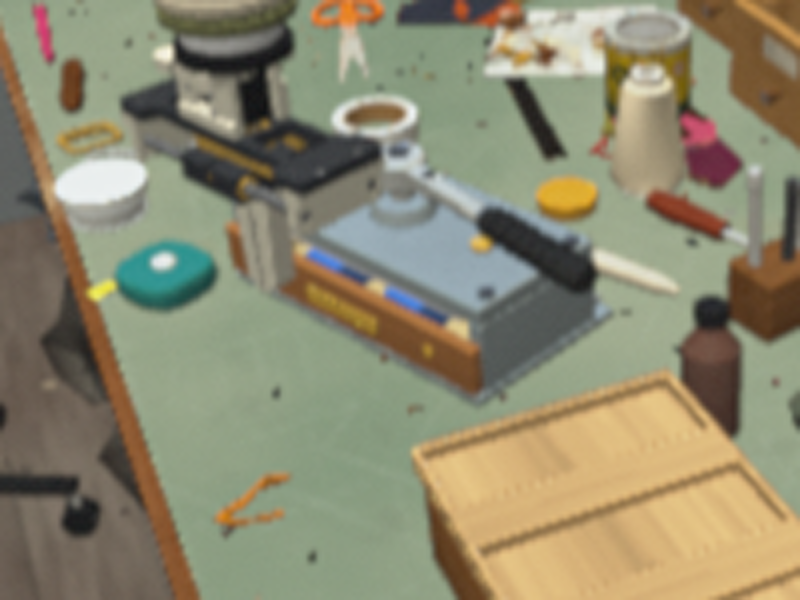

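The drawer is fully home: hard stop felt at 34 N, and the board is flush at the bridge front. I'll back off and rise.

>>> arm_command --pt "-0.05 0 0 0 0 0" --pt "-0.12 0 0 0 0 0" --pt "-0.2 0 0 0 0 0" --pt "-0.2 0 0 0 0 0" --pt "-0.2 0 0 0 0 0"

```text
t: 32.3
tool_pos: [0.4426, 0.3353, 0.2128]
orientation: [-3.072, -0.656, -0.002]
force: [-0.2, -0.1, -0.8]
opening: 0.0007
gripper_force: 0.0
```

>>> arm_command --pt "0 0 -0.2 0 0 0" --pt "0 0 -0.5 0 0 0" --pt "0 0 -0.8 0 0 0" --pt "0 0 -0.8 0 0 0" --pt "0 0 -0.8 0 0 0"

```text
t: 32.92
tool_pos: [0.4423, 0.3351, 0.3723]
orientation: [-3.072, -0.656, -0.001]
force: [-0.1, -0.4, -0.7]
opening: 0.0007
gripper_force: 0.0
```

```bash
cat >> h.py <<'E'
def fing(s,h,off=.0185,z=.112):
    a1=-1.39-s;a2=a1-h
    p=np.array([.035*np.cos(a1)+.115*np.cos(a2)-off*np.sin(a2),.035*np.sin(a1)+.115*np.sin(a2)+off*np.cos(a2)])
    return (*own(*p),z,np.degrees(a2)+YAW+90)
def grip(c,z=.112):
    m=cv2.inRange(cv2.cvtColor(c['image'],cv2.COLOR_RGB2HSV),(0,0,0),(179,255,70));m[:180]=0;m[300:]=0;m[:,:180]=0;m[:,:310]=m[:,:310];m[:,310:]=0
    k=max(cv2.findContours(m,0,1)[0],key=cv2.contourArea)
    P=np.array([ray(c,*p[0],z)[:2] for p in k],np.float32)
    r=cv2.minAreaRect(P);b=cv2.boxPoints(r);e=max([b[1]-b[0],b[2]-b[1]],key=np.linalg.norm);o=toown(r[0])
    a=np.degrees(np.arctan2(e[1],e[0]))-YAW
    cands=[np.radians(a+180*i) for i in(-2,-1,0,1,2)];a=min(cands,key=lambda t:abs(t+1.9))
    return o,np.hypot(*o),'theta pos',np.arctan2(o[1],o[0]),'dir',a,'s(straight)',-1.39-a
E
python3 - <<'E'
from h import *
c=snap('top');print(grip(c))
h=cv2.cvtColor(c['image'],cv2.COLOR_RGB2HSV)
m=cv2.inRange(h,(5,110,80),(15,220,200));m[:230]=0;m[320:]=0;m[:,:150]=0;m[:,315:]=0
k=max(cv2.findContours(m,0,1)[0],key=cv2.contourArea)
P=np.array([toown(ray(c,*p[0],.047)) for p in k],np.float32)*1000;print('board',cv2.minAreaRect(P))
s0=.33
plan(fing(s0,0,.045,.2),fing(s0,0,.045,.112))
E
```

```text
(array([-0.0201302 , -0.14460436]), np.float64(0.1459987828904479), 'theta pos', np.float64(-1.7091162055475078), 'dir', np.float32(-1.7119772), 's(straight)', np.float32(0.32197726))
board ((-60.212791442871094, -61.96969985961914), (12.709640502929688, 123.4382095336914), 0.04738130792975426)
now [0.4417 0.3347 0.204 ] 24.1 t 32.98 F [-0.3 -0.8 -1.1] open 0.0004 gf 0.0
   [0.325, 0.54, 0.01, 0.0, 0.0, 0.024]
   [0.365, 0.514, 0.01, 0.0, 0.0, 0.024]
   [0.0, -0.0, 0.44, 0.0, 0.0, -0.0]
```

>>> arm_command --pt "0.16 0.27 0 0 0 0.012" --pt "0.325 0.54 0 0 0 0.024" --pt "0.5 0.8 0 0 0 0.036" --pt "0.61 0.97 0 0 0 0.044" --pt "0.61 0.97 0 0 0 0.044"

```text
t: 33.6
tool_pos: [0.6341, 0.2052, 0.3688]
orientation: [3.11, 0.437, -0.007]
force: [-0.4, -0.1, -0.1]
opening: 0.0003
gripper_force: 0.0
```

```bash
python3 - <<'E'
from h import *
plan(fing(.32,0,.045,.2),fing(.32,0,.045,.112),fing(.32,0,.0185))
E
```

```text
now [0.6334 0.2049 0.2018] 16.0 t 33.6 F [-0.4 -0.1 -0.1] open 0.0003 gf 0.0
   [0.059, 0.087, 0.009, 0.0, 0.001, -0.0]
   [-0.0, -0.0, 0.44, 0.0, -0.0, 0.0]
   [-0.133, -0.0, -0.0, -0.0, -0.0, 0.0]
```

>>> arm_command --pt "0.059 0.087 0 0 0 0" --pt "0.059 0.087 0 0 0 0" --pt "0.059 0.087 0.15 0 0 0" --pt "0.059 0.087 0.3 0 0 0" --pt "0.059 0.087 0.3 0 0 0"

```text
t: 34.22
tool_pos: [0.6465, 0.1951, 0.3082]
orientation: [3.11, 0.445, -0.012]
force: [-0.3, -0.3, 0.0]
opening: 0.0006
gripper_force: 0.0
```

```bash
python3 - <<'E'
from h import *
plan(fing(.32,0,.045,.112),fing(.32,0,.0185))
c=snap('side')
cv2.imwrite('pics/c7.png',cv2.resize(c['image'][90:240,190:390,::-1],(800,600),interpolation=2))
E
```

```text
now [0.6452 0.1949 0.1412] 16.3 t 34.23 F [-0.3 -0.3  0. ] open 0.0006 gf 0.0
   [0.014, 0.022, 0.146, -0.0, 0.002, 0.001]
   [-0.133, -0.0, -0.0, 0.0, -0.0, 0.0]
```

View pics/c7.png

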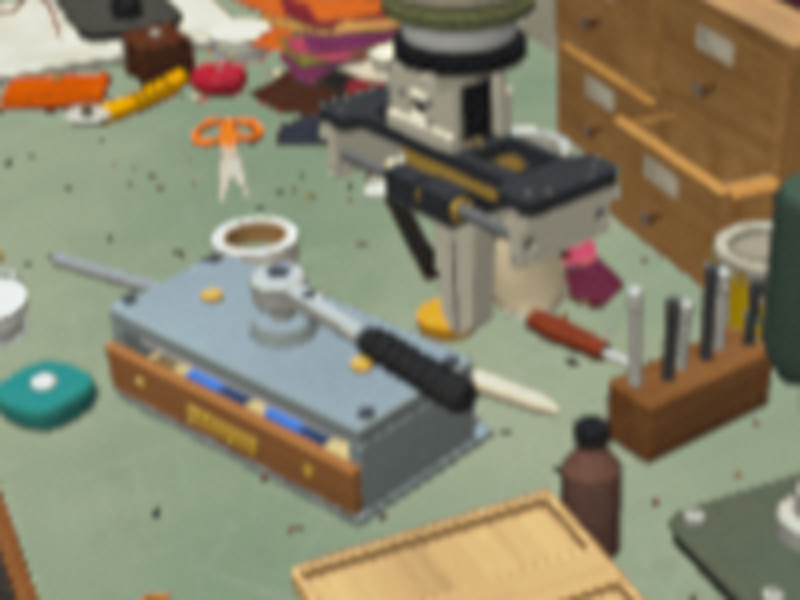

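The closed fingers stand behind the grip at crop (465,320), and the drawer is flush. I'll descend and move up to contact.

>>> arm_command --pt "0.014 0.022 0.06 0 0 0" --pt "0.014 0.022 0.12 0 0 0" --pt "0.014 0.022 0.145 0 0 0" --pt "0.014 0.022 0.145 0 0 0" --pt "0.014 0.022 0.145 0 0 0"

```text
t: 34.9
tool_pos: [0.6528, 0.191, 0.2838]
orientation: [-3.11, -0.443, -0.001]
force: [-0.3, -0.6, 0.5]
opening: 0.0006
gripper_force: 0.0
```

>>> arm_command --pt "-0.03 0 0 0 0 0" --pt "-0.06 0 0 0 0 0" --pt "-0.09 0 0 0 0 0" --pt "-0.11 0 0 0 0 0" --pt "-0.125 0 0 0 0 0"

```text
t: 35.52
tool_pos: [0.6284, 0.1839, 0.2834]
orientation: [-3.11, -0.443, -0.0]
force: [0.4, -0.5, -0.4]
opening: 0.0005
gripper_force: 0.0
```

```bash
python3 - <<'E'
from h import *
plan(fing(.32,0),fing(.40,0),fing(.48,0),fing(.56,0),fing(.64,0),fing(.70,0),fing(.75,.1),fing(.8,.2))
E
```

```text
now [0.6284 0.1839 0.1164] 16.2 t 35.52 F [ 0.4 -0.5 -0.4] open 0.0005 gf 0.0
   [-0.017, -0.008, 0.022, -0.0, -0.0, 0.001]
   [-0.06, 0.005, 0.0, 0.0, 0.0, 0.025]
   [-0.06, 0.005, -0.0, -0.0, -0.0, 0.025]
   [-0.06, 0.005, -0.0, -0.0, -0.0, 0.025]
   [-0.06, 0.005, -0.0, -0.0, -0.0, 0.025]
   [-0.045, 0.004, -0.0, 0.0, -0.0, 0.019]
   [-0.096, 0.007, -0.0, 0.0, -0.0, 0.048]
   [-0.096, 0.008, -0.0, 0.0, -0.0, 0.048]
```

>>> arm_command --pt "-0.015 0 0.022 0 0 0.005" --pt "-0.03 0 0.022 0 0 0.01" --pt "-0.045 0 0.022 0 0 0.015" --pt "-0.06 0 0.022 0 0 0.02" --pt "-0.077 0 0.022 0 0 0.026"

```text
t: 36.15
tool_pos: [0.6144, 0.1793, 0.279]
orientation: [3.125, 0.313, 0.003]
force: [6.1, -1.4, -3.3]
opening: 0.0007
gripper_force: 2.9
```

>>> arm_command --pt "-0.012 0 0 0 0 0.005" --pt "-0.024 0 0 0 0 0.01" --pt "-0.036 0 0 0 0 0.015" --pt "-0.048 0 0 0 0 0.02" --pt "-0.06 0.005 0 0 0 0.025"

```text
t: 36.78
tool_pos: [0.6029, 0.1761, 0.2791]
orientation: [-3.136, -0.19, -0.004]
force: [5.5, 3.3, -2.6]
opening: 0.0003
gripper_force: 2.9
```

```bash
python3 - <<'E'
from h import *
print(grip(snap('top')))
plan(fing(.48,0),fing(.56,0),fing(.64,0),fing(.70,0),fing(.75,.1),fing(.8,.2))
E
```

```text
(array([-0.04770566, -0.13997215]), np.float64(0.14787843811316848), 'theta pos', np.float64(-1.8992719702349752), 'dir', np.float32(-1.8673123), 's(straight)', np.float32(0.47731233))
now [0.6031 0.1762 0.1121] 6.9 t 36.83 F [ 6.2  0.4 -2.2] open 0.0003 gf 2.7
   [-0.004, -0.004, 0.0, -0.0, -0.001, 0.0]
   [-0.06, 0.005, 0.0, 0.0, 0.0, 0.025]
   [-0.06, 0.005, 0.0, 0.0, -0.0, 0.025]
   [-0.045, 0.004, 0.0, 0.0, -0.0, 0.019]
   [-0.096, 0.007, 0.0, 0.0, 0.0, 0.048]
   [-0.096, 0.008, -0.0, 0.0, -0.0, 0.048]
```

Tracking is excellent (s ≈ 0.48), so I'll keep pushing round the arc.

>>> arm_command --pt "-0.012 0 0 0 0 0.005" --pt "-0.024 0 0 0 0 0.01" --pt "-0.036 0 0 0 0 0.015" --pt "-0.048 0 0 0 0 0.02" --pt "-0.062 0.005 0 0 0 0.025"

```text
t: 37.45
tool_pos: [0.5908, 0.1735, 0.2792]
orientation: [-3.141, -0.067, -0.004]
force: [6.6, 1.9, -2.3]
opening: 0.0005
gripper_force: 3.1
```

>>> arm_command --pt "-0.012 0 0 0 0 0.005" --pt "-0.024 0 0 0 0 0.01" --pt "-0.036 0 0 0 0 0.015" --pt "-0.048 0 0 0 0 0.02" --pt "-0.06 0.005 0 0 0 0.025"

```text
t: 38.08
tool_pos: [0.5789, 0.1719, 0.2792]
orientation: [-3.141, 0.057, -0.004]
force: [6.3, 1.6, -4.2]
opening: 0.0006
gripper_force: 3.2
```

>>> arm_command --pt "-0.01 0 0 0 0 0.004" --pt "-0.02 0 0 0 0 0.008" --pt "-0.03 0 0 0 0 0.012" --pt "-0.038 0 0 0 0 0.016" --pt "-0.045 0.004 0 0 0 0.019"

```text
t: 38.7
tool_pos: [0.5699, 0.1713, 0.2792]
orientation: [3.138, -0.15, 0.004]
force: [6.8, 0.2, -2.6]
opening: 0.0006
gripper_force: 3.3
```

```bash
python3 - <<'E'
from h import *
print(grip(snap('top')))
plan(fing(.70,0),fing(.75,.1),fing(.8,.2))
E
```

```text
(array([-0.06216469, -0.09588698]), np.float64(0.1142749386135156), 'theta pos', np.float64(-2.145984062838039), 'dir', np.float32(-2.1009068), 's(straight)', np.float32(0.71090686))
now [0.5702 0.1713 0.1122] -5.5 t 38.75 F [ 7.  -0.7 -3.1] open 0.0006 gf 3.4
   [-0.005, -0.005, 0.001, -0.0, -0.001, 0.001]
   [-0.096, 0.007, -0.0, -0.0, -0.0, 0.048]
   [-0.096, 0.008, 0.0, 0.0, 0.0, 0.048]
```

>>> arm_command --pt "-0.02 0 0 0 0 0.01" --pt "-0.04 0 0 0 0 0.02" --pt "-0.06 0 0 0 0 0.03" --pt "-0.08 0.004 0 0 0 0.04" --pt "-0.1 0.007 0 0 0 0.048"

```text
t: 39.38
tool_pos: [0.5499, 0.1719, 0.2793]
orientation: [-3.117, 0.387, -0.005]
force: [6.0, 0.6, -3.6]
opening: 0.0004
gripper_force: 3.5
```

>>> arm_command --pt "-0.02 0 0 0 0 0.01" --pt "-0.04 0 0 0 0 0.02" --pt "-0.06 0 0 0 0 0.03" --pt "-0.08 0.004 0 0 0 0.04" --pt "-0.09 0.007 0 0 0 0.044"

```text
t: 40.0
tool_pos: [0.532, 0.1747, 0.2793]
orientation: [-3.083, 0.601, -0.005]
force: [8.5, -1.2, -2.3]
opening: 0.0004
gripper_force: 3.6
```

```bash
python3 - <<'E'
from h import *
c=snap('top');print(grip(c))
plan(fing(.8,.2),fing(.85,.2))
a=cv2.resize(c['image'][190:290,150:310,::-1],(640,400),interpolation=2)
cv2.imwrite('pics/c8.png',a)
E
```

```text
(array([ 0.04581259, -0.03675214]), np.float64(0.05873255711525495), 'theta pos', np.float64(-0.676097922626752), 'dir', np.float32(-0.418367), 's(straight)', np.float32(-0.97163296))
now [0.5324 0.1746 0.1123] -22.1 t 40.05 F [ 7.2 -2.  -2.8] open 0.0001 gf 3.7
   [-0.008, -0.004, 0.001, -0.0, -0.001, 0.005]
   [-0.037, 0.005, 0.0, 0.0, 0.0, 0.016]
```

View pics/c8.png

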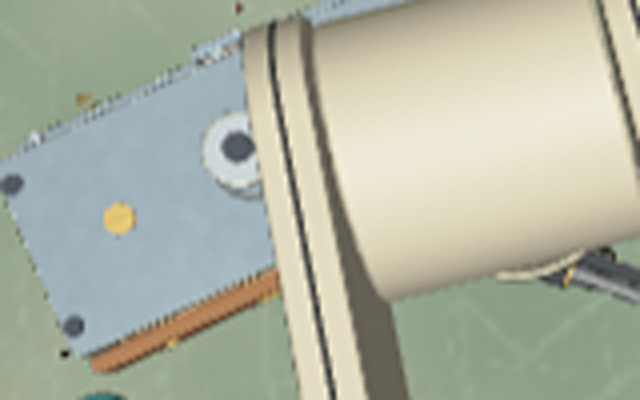

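The top view is blocked by the arm; only the screw head at (238,147) is visible. I'll use the side view.

```bash
python3 - <<'E'
from h import *
c=snap('side')
cv2.imwrite('pics/c9.png',cv2.resize(c['image'][130:230,190:330,::-1],(784,560),interpolation=2))
P=lambda s,h,r:((proj(c,(*own(*(.035*np.array([np.cos(-1.39-s),np.sin(-1.39-s)])+(r-.035)*np.array([np.cos(-1.39-s-h),np.sin(-1.39-s-h)]))),.109))-[190,130])*5.6).round()
for s,h in((.8,.2),(.9,.1),(1.0,0)):print(s,h,P(s,h,.035),P(s,h,.1),P(s,h,.197))
E
```

```text
0.8 0.2 [397. 206.] [387. 278.] [369. 403.]
0.9 0.1 [389. 207.] [379. 279.] [360. 404.]
1.0 0 [382. 207.] [371. 280.] [351. 405.]
```

View pics/c9.png

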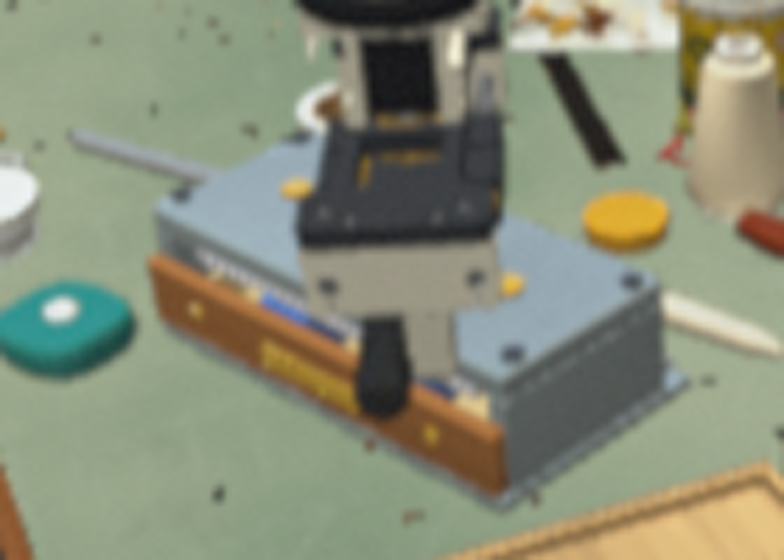

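The grip tip at (382,408) lies close to the prediction for s≈0.8 with a broken hinge. I'll push about 0.05 rad more for margin, then back off.

>>> arm_command --pt "-0.01 0 0 0 0 0.005" --pt "-0.02 0 0 0 0 0.01" --pt "-0.03 0 0 0 0 0.015" --pt "-0.04 0.003 0 0 0 0.018" --pt "-0.04 0.003 0 0 0 0.018"

```text
t: 40.72
tool_pos: [0.5243, 0.1768, 0.2792]
orientation: [3.065, -0.687, 0.004]
force: [5.7, -4.5, -2.2]
opening: 0.0005
gripper_force: 3.6
```

>>> arm_command --pt "0.04 0 0 0 0 0" --pt "0.1 0 0 0 0 0" --pt "0.16 0 0 0 0 0" --pt "0.25 0 0 0 0 0" --pt "0.3 0 0 0 0 0"

```text
t: 41.35
tool_pos: [0.5784, 0.1517, 0.2787]
orientation: [3.065, -0.686, -0.001]
force: [-0.0, 0.2, -0.4]
opening: 0.0004
gripper_force: 0.0
```

>>> arm_command --pt "0 0 -0.2 0 0 0" --pt "0 0 -0.5 0 0 0" --pt "0 0 -0.5 0 0 0" --pt "0.3 0.4 -0.6 0 0 0" --pt "0.6 0.8 -0.6 0 0 0"

```text
t: 41.98
tool_pos: [0.603, 0.0305, 0.3949]
orientation: [-3.067, 0.682, -0.001]
force: [0.5, -0.3, -0.9]
opening: 0.0004
gripper_force: 0.0
```

```bash
python3 - <<'E'
from h import *
plan()
c=snap('side')
cv2.imwrite('pics/c10.png',cv2.resize(c['image'][130:230,190:330,::-1],(784,560),interpolation=2))
c=snap('top');print(grip(c))
P=lambda s:((proj(c,(*own(.197*np.cos(-1.39-s),.197*np.sin(-1.39-s)),.109))-[150,190])*4).round()
E
```

```text
now [0.6031 0.0305 0.2279] -25.1 t 41.98 F [ 0.5 -0.3 -0.9] open 0.0004 gf 0.0
(array([-0.08876793, -0.11583848]), np.float64(0.14593936899487636), 'theta pos', np.float64(-2.224652992404355), 'dir', np.float32(-2.2229404), 's(straight)', np.float32(0.83294046))
```

View pics/c10.png

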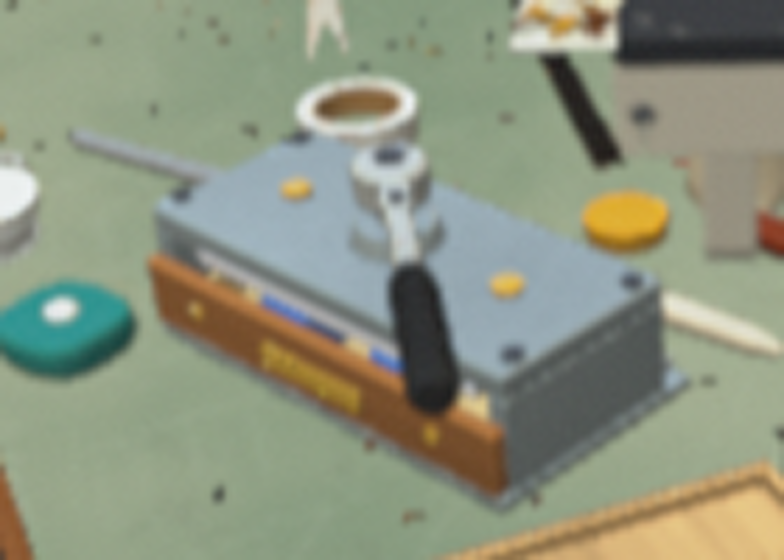

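The handle sprang back straight at s≈0.83 from about 1.03, so the hinge broke over by 0.2 rad, well short of over-tightening. The drawer is home and the gripper is clear.

```bash
python3 -c "
from h import *
print(close_job())"
```

```text
the job is handed in; nothing more can be done
None
```

The job is handed in: both blue blocks lie flat side by side in the drawer, the drawer is pushed home, the wrench has clicked without over-tightening (screw at about 0.83 rad), and the gripper is clear of everything.

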